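# Rake the stones of a candle display tray into an even layer

### The arm

A 6-joint arm with a two-finger parallel gripper is mounted at the origin on the work surface. World frame = base frame: x ahead of the robot, y to its left, z up, the work surface at z = 0. Lengths are in mm, angles in rad, forces in N, time in s.
With the tool pointing down it reaches from about 300 to 775 mm from the base axis. Payload 14.6 kg.
Tool frame: the origin (TCP) lies on the front face of the gripper's body, between the roots of the fingers; the fingertips stand 97 mm ahead of it and the grasp point (between the pads) lies 78 mm ahead of it; z points along the fingers, y is the line along which they close (so a half turn about z gives the same grasp; the last joint's range is limited). The gripper opens to 94 mm and grips with 3 to 60 N. Pads are 16 mm wide; open, the fingers measure 119 mm over their backs; the gripper's body (75 mm by 177 mm) begins 78 mm behind the grasp point.
Start: joints at [-1.185, 0.3, 1.521, -0, 1.321, -0.067], TCP at [240.609, -494.568, 302.646] pointing down, gripper open.
Joint ranges: [-3.03, 3.03], [-0.79, 2.21], [0.23, 2.52], [-1.04, 4.18], [0, 3.07], [-2.55, 2.55]. Speed limits (rad/s): [2.22, 2.22, 2.57, 3.14, 3.14, 3.14].

### API

Orientations are given as [roll, pitch, yaw] about the fixed x, y, z axes, in that order (R = Rz(yaw) Ry(pitch) Rx(roll)).
In Python, from cell import * gives the robot as it stands.
- The arm moves only by the tool carry_out, never from a script. Its arguments are lists of equal length, an entry for each row: "slide": the shift along the world's x, y, z scaled (see below), a list of three; "dr": the turn, a rotation vector about the world's x, y, z scaled (see below), a list of three; "gripper": the opening in per cent of the stroke, from 0 (shut) to 100 (fully open). A call has 1 to 10 rows; each row is the pose to reach, as a shift and turn from the pose commanded when the call began, turning the shorter way round; what a row does not reach only later rows make up. The controller multiplies each number of a shift by 0.25 m and each number of a turn by 360 degrees. A row lasts 1/12 s, in which the tool goes at most 41.7 mm and 7.16 degrees, less where a joint would pass 70% of its speed; a pose out of reach is approached as far as the arm can. A call with a number of a shift or a turn outside -1 to 1 is refused whole. A call with a gripper value outside its range is refused whole. The fingers move at their own pace and stop on an object; "newtons" is the grip in N (left out, the last holds). Time passes only in rows, so rows that repeat a pose let the fingers close. It gives the time, the measured TCP pose, the force, the opening and the grip force at its end, in the units of the state.
- read_state(): the state, without advancing time (a new reading comes with each control period).
- camera(name): name is "scene" or "side" or "wrist"; returns the picture (400x640x3 uint8, red, green, blue); there is no depth.
- camera_model(name): a dict with "vfov" (degrees; the focal length in pixels is half the picture's height over the tangent of half this angle, whatever the lens; pixels are square), "cx", "cy" (the principal point, pixels), "k1" (the pictures are not rectified: a ray, as slopes to the right and down, at radius r is drawn at 1 + k1 r^2 times it, then the intrinsics apply), "R" (3x3) and "t" (3): a world point X has camera coordinates R X + t. Camera axes: x right, y down, z forward; pixel columns grow to the right and rows downward; lengths in mm; the calibration is good to about 2 mm. A picture is of the moment at which its call begins: read the wrist's pose just before it. camera_model takes no time and is no camera call; for the wrist camera it gives the pose at the moment of the call.
- sign_off(): hands the job in; it is judged then, once.
The state is a dict: "clock": time; "joints": joint angles; "qd": joint speeds; "effort": joint torques, N m; "eef_pos": TCP position; "eef_rot": TCP orientation; "wrist_force": force on the tool from outside, world axes, zero at the start; "moment": the same for the moment, N m; "finger_gap": finger opening in mm; "finger_force": force on a finger pad.
Only numpy, scipy, OpenCV 4.12 (cv2) and the standard library are available. Lean on these libraries where they do the work, as an engineer would, in place of code of your own. Each camera call takes 0.05 s, during which the arm holds its last target. There are 200 camera calls.

### The job

Take the rake off its stand and rake the stones heaped at one end of the display tray into one even layer: every stone lying flat in the tray, none on another, and no part of the bed left bare (of its six parts, three along by two across, each has a stone near its middle). Move the stones with the rake only, not the fingers; when you draw them along the bed let the tines slide on the cork, but lightly, because it dents under more than 7 N. Then lay the rake back in its stand as it was, tines hanging down, and leave everything else where it is.

Things in the scene. Friction and masses are not known exactly. Their poses are not given: they have to be found in the camera images.
- tray: Fixed dark-wood tray, inside 132 (its x) x 290 mm (its y), walls 9 mm thick, 50 mm high. Origin: centre of its underside, on the table; z up. Heap at the -y end, +y (left) end bare. Bed: cork on springy packing, its top 9 to 21 mm above the origin and sloping along y by up to 2 in 100, different each time and not given; gives 1 mm for every 6 N. Over 7 N dents it.
- rake_grip (a point): Point on the axis of the rake's handle where it balances. The rake: level square wooden handle 20 x 20 mm, running from 50 mm on the head's side to 130 mm on the butt's side of this point; axes: y along the handle towards its butt (the head is at -y), z up, x across. At the start the handle lies level in the rest, this point 100 mm above the table. The whole rake weighs 130 g.
- rake_tines (a point): Middle of the row of tine tips. The green bar is 104 mm long (along the rake's x) and carries seven steel tines, 4 mm thick with tapered tips, 16 mm apart, 36 mm long; their tips lie 110 mm ahead of rake_grip (rake -y) and 85 mm below the handle's axis. All rigid.
- rake_rest: Fixed wooden stand for the rake: a base with two uprights 112 mm apart along its y (at y = -42 and +70 mm, each 10 mm thick), each with a notch 24 mm wide at the bottom flaring to about 38 mm. Origin: centre line, on the table; axes as the rake's when it lies there. Notch floors 90 mm above the table; tops of the notches' cheeks at about 113 mm. With the rake home, rake_grip is 100 mm straight above this origin and the tines hang free.
- stone1_center (a point): Centre of a loose pale limestone chunk, about 34 x 38 mm across, 15 to 20 mm thick with flat top and underside, 40 g. One of the six that lie on the bed at the start.
- stone2_center (a point): Centre of a loose pale limestone chunk, about 34 x 38 mm across, 15 to 20 mm thick with flat top and underside, 40 g. One of the six that lie on the bed at the start.
- stone3_center (a point): Centre of a loose pale limestone chunk, about 34 x 38 mm across, 15 to 20 mm thick with flat top and underside, 40 g. One of the six that lie on the bed at the start.
- stone4_center (a point): Centre of a loose pale limestone chunk, about 34 x 38 mm across, 15 to 20 mm thick with flat top and underside, 40 g. One of the six that lie on the bed at the start.
- stone5_center (a point): Centre of a loose pale limestone chunk, about 34 x 38 mm across, 15 to 20 mm thick with flat top and underside, 40 g. One of the six that lie on the bed at the start.
- stone6_center (a point): Centre of a loose pale limestone chunk, about 34 x 38 mm across, 15 to 20 mm thick with flat top and underside, 40 g. One of the six that lie on the bed at the start.
- stone7_center (a point): Centre of a loose pale limestone chunk, about 34 x 38 mm across, 15 to 20 mm thick with flat top and underside, 40 g. One of the three that lie on top of others at the right end at the start.
- stone8_center (a point): Centre of a loose pale limestone chunk, about 34 x 38 mm across, 15 to 20 mm thick with flat top and underside, 40 g. One of the three that lie on top of others at the right end at the start.
- stone9_center (a point): Centre of a loose pale limestone chunk, about 34 x 38 mm across, 15 to 20 mm thick with flat top and underside, 40 g. One of the three that lie on top of others at the right end at the start.
- part_right1 (a point): Middle of the right third's half nearer the robot (tray x = -33, y = -97 mm; at the height of the tray's origin), one of six equal parts of the bed, each 66 x 97 mm.
- part_right2 (a point): Middle of the right third's half nearer the far side (tray x = 33, y = -97 mm; at the height of the tray's origin), one of six equal parts of the bed, each 66 x 97 mm.
- part_middle1 (a point): Middle of the middle third's half nearer the robot (tray x = -33, y = 0 mm; at the height of the tray's origin), one of six equal parts of the bed, each 66 x 97 mm.
- part_middle2 (a point): Middle of the middle third's half nearer the far side (tray x = 33, y = 0 mm; at the height of the tray's origin), one of six equal parts of the bed, each 66 x 97 mm.
- part_left1 (a point): Middle of the left third's half nearer the robot (tray x = -33, y = 97 mm; at the height of the tray's origin), one of six equal parts of the bed, each 66 x 97 mm.
- part_left2 (a point): Middle of the left third's half nearer the far side (tray x = 33, y = 97 mm; at the height of the tray's origin), one of six equal parts of the bed, each 66 x 97 mm.
- candle_red: Red pillar candle, 66 mm across, 90 mm tall; loose, to be left alone. Origin: centre of its underside.
- candle_yellow: Yellow pillar candle, 60 mm across, 110 mm tall; loose, to be left alone. Origin: centre of its underside.
- cup_stack: Stack of white cups, 74 mm across, 117 mm tall; loose, to be left alone. Origin: centre of its underside.
- ribbon_roll: Blue roll of ribbon lying flat, 84 mm across, 26 mm high; loose, to be left alone. Origin: centre of its underside.
- deli_tub: Clear lidded tub, 84 mm across, 55 mm high; fixed. Origin: centre of its underside.

How it is judged (in metres and radians):
On the way, in this order (a step that is already met when the one before it is completed fails the run):
1. the rake is lifted out of its stand (z of rake_grip in the frame of rake_rest above 0.13 m and contact force between rake and rake_rest below 0.1 N), for 0.2 s.
2. the tines stay on the tray's bed, in light contact, while raking (z of rake_tines in the frame of tray below 0.04 m and x of rake_tines in the frame of tray between -0.066 and 0.066 m and y of rake_tines in the frame of tray between -0.145 and 0.145 m and contact force between rake and tray above 0.3 N), for 1.2 s.
3. the stones lie in one even layer (all flat, none on another, a stone within 50 mm of the middle of each of the six parts) and the rake is lifted out of the tray (z of each of stone1_center, stone2_center, stone3_center, stone4_center, stone5_center, stone6_center, stone7_center, stone8_center, stone9_center in the frame of tray below 0.031 m and not (z of any of stone1_center, stone2_center, stone3_center, stone4_center, stone5_center, stone6_center, stone7_center, stone8_center, stone9_center in the frame of tray below 0.014 m) and horizontal distance between each of stone1_center, stone2_center, stone3_center, stone4_center, stone5_center, stone6_center, stone7_center, stone8_center, stone9_center and tray below 0.16 m and angle between the z axis of each of stone1_center, stone2_center, stone3_center, stone4_center, stone5_center, stone6_center, stone7_center, stone8_center, stone9_center and the z axis of tray, either way round below 0.35 rad and horizontal distance between any of stone1_center, stone2_center, stone3_center, stone4_center, stone5_center, stone6_center, stone7_center, stone8_center, stone9_center and part_right1 below 0.05 m and horizontal distance between any of stone1_center, stone2_center, stone3_center, stone4_center, stone5_center, stone6_center, stone7_center, stone8_center, stone9_center and part_right2 below 0.05 m and horizontal distance between any of stone1_center, stone2_center, stone3_center, stone4_center, stone5_center, stone6_center, stone7_center, stone8_center, stone9_center and part_middle1 below 0.05 m and horizontal distance between any of stone1_center, stone2_center, stone3_center, stone4_center, stone5_center, stone6_center, stone7_center, stone8_center, stone9_center and part_middle2 below 0.05 m and horizontal distance between any of stone1_center, stone2_center, stone3_center, stone4_center, stone5_center, stone6_center, stone7_center, stone8_center, stone9_center and part_left1 below 0.05 m and horizontal distance between any of stone1_center, stone2_center, stone3_center, stone4_center, stone5_center, stone6_center, stone7_center, stone8_center, stone9_center and part_left2 below 0.05 m and z of rake_tines in the frame of tray above 0.055 m), for 0.2 s.
At the end, for the whole second after the job is handed in: All nine stones lie flat (within 20 degrees) on the tray's bed, none on another, with a stone's centre within 50 mm of the middle of each of the bed's six parts; the rake lies at rest in both notches of its stand, tines down, within 6 mm sideways and 30 mm lengthways of its place (z of each of stone1_center, stone2_center, stone3_center, stone4_center, stone5_center, stone6_center, stone7_center, stone8_center, stone9_center in the frame of tray below 0.031 m and not (z of any of stone1_center, stone2_center, stone3_center, stone4_center, stone5_center, stone6_center, stone7_center, stone8_center, stone9_center in the frame of tray below 0.014 m) and horizontal distance between each of stone1_center, stone2_center, stone3_center, stone4_center, stone5_center, stone6_center, stone7_center, stone8_center, stone9_center and tray below 0.16 m and angle between the z axis of each of stone1_center, stone2_center, stone3_center, stone4_center, stone5_center, stone6_center, stone7_center, stone8_center, stone9_center and the z axis of tray, either way round below 0.35 rad and horizontal distance between any of stone1_center, stone2_center, stone3_center, stone4_center, stone5_center, stone6_center, stone7_center, stone8_center, stone9_center and part_right1 below 0.05 m and horizontal distance between any of stone1_center, stone2_center, stone3_center, stone4_center, stone5_center, stone6_center, stone7_center, stone8_center, stone9_center and part_right2 below 0.05 m and horizontal distance between any of stone1_center, stone2_center, stone3_center, stone4_center, stone5_center, stone6_center, stone7_center, stone8_center, stone9_center and part_middle1 below 0.05 m and horizontal distance between any of stone1_center, stone2_center, stone3_center, stone4_center, stone5_center, stone6_center, stone7_center, stone8_center, stone9_center and part_middle2 below 0.05 m and horizontal distance between any of stone1_center, stone2_center, stone3_center, stone4_center, stone5_center, stone6_center, stone7_center, stone8_center, stone9_center and part_left1 below 0.05 m and horizontal distance between any of stone1_center, stone2_center, stone3_center, stone4_center, stone5_center, stone6_center, stone7_center, stone8_center, stone9_center and part_left2 below 0.05 m and z of rake_grip in the frame of rake_rest between 0.09 and 0.107 m and x of rake_grip in the frame of rake_rest between -0.006 and 0.006 m and y of rake_grip in the frame of rake_rest between -0.03 and 0.03 m and angle between the y axis of rake_grip and the y axis of rake_rest, either way round below 0.1 rad and angle between rake_grip's own z axis and vertical below 0.2 rad and linear speed of rake below 0.02 m/s); the robot touches nothing.
It fails at once if the rake presses on the tray (bed or walls) with more than 7 N (contact force between rake and tray above 7 N).
It fails at once if a stone is pushed by the fingers (contact force between the fingers and stone1 above 0.5 N or contact force between the fingers and stone2 above 0.5 N or contact force between the fingers and stone3 above 0.5 N or contact force between the fingers and stone4 above 0.5 N or contact force between the fingers and stone5 above 0.5 N or contact force between the fingers and stone6 above 0.5 N or contact force between the fingers and stone7 above 0.5 N or contact force between the fingers and stone8 above 0.5 N or contact force between the fingers and stone9 above 0.5 N).
It fails at once if a bystander (candle, cups, ribbon) is moved by more than 20 mm or tipped (distance of any of candle_red, candle_yellow, cup_stack, ribbon_roll from where it was at the start of the episode above 0.02 m or angle between any of candle_red, candle_yellow, cup_stack, ribbon_roll's own z axis and vertical above 0.3 rad).
It also fails if it takes over 72 s, if anything falls off the work surface, if the arm or the gripper's body presses on something with over 40 N, if the wrist force passes 120 N, or if a joint passes its speed limit or range.

## Working session

There is one attempt and no reset: what is moved stays moved. The work goes in short steps, Python scripts to look and compute and a tool call to move; the robot and the scene stay as the last step left them, time stands still between calls to the robot, and variables do not carry over. Pictures are saved under pics/ and viewed, at most 10 in all, crops included, and the job is handed in when it is done.

Besides the shell and the picture viewer there is one more tool, called after "Emit:" as name(argument=value, ...) on one line, values as JSON. carry_out: Moves the arm, as the interface text tells. Its arguments: {"type":"object","properties":{"slide":{"type":"array","items":{"type":"array","items":{"type":"number","minimum":-1,"maximum":1}}},"dr":{"type":"array","items":{"type":"array","items":{"type":"number","minimum":-1,"maximum":1}}},"gripper":{"type":"array","items":{"type":"number"}},"newtons":{"type":"number"}},"required":["slide","dr","gripper"]}

```bash
mkdir -p pics; ls; python3 - <<'E'
from cell import *
import cv2,numpy as np
s=read_state();print({k:np.round(v,3).tolist() for k,v in s.items()})
for n in ["scene","side"]:
    im=camera(n);cv2.imwrite(f"pics/{n}0.png",im[:,:,::-1])
    m=camera_model(n);print(n,{k:np.round(v,3).tolist() for k,v in m.items()}, (-np.array(m['R']).T@np.array(m['t'])).round())
E
```

```text
pics
{'clock': 0.0, 'joints': [-1.185, 0.3, 1.522, 0.0, 1.321, -0.067], 'qd': [-0.002, -0.0, 0.0, 0.001, -0.0, -0.0], 'effort': [0.001, -53.181, -35.274, 0.071, 0.024, -0.0], 'eef_pos': [240.57, -494.44, 302.086], 'eef_rot': [-3.14, -0.0, 0.453], 'wrist_force': [-0.141, -0.233, 0.22], 'moment': [-0.014, -0.024, -0.033], 'finger_force': 0.0, 'finger_gap': 94.093}
scene {'vfov': 51.324, 'cx': 319.256, 'cy': 197.965, 'k1': 0.006, 'R': [[0.73, 0.684, -0.002], [0.489, -0.525, -0.696], [-0.477, 0.507, -0.718]], 't': [-383.896, -242.258, 1389.796]} [1062. -569.  828.]
side {'vfov': 43.75, 'cx': 320.542, 'cy': 207.465, 'k1': -0.079, 'R': [[-0.958, -0.287, 0.004], [-0.182, 0.597, -0.782], [0.222, -0.749, -0.624]], 't': [499.296, 208.891, 1259.089]} [237. 962. 947.]
```

View pics/scene0.png

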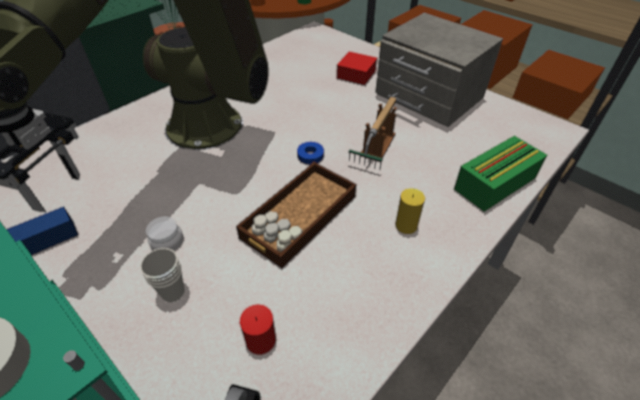

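View pics/side0.png

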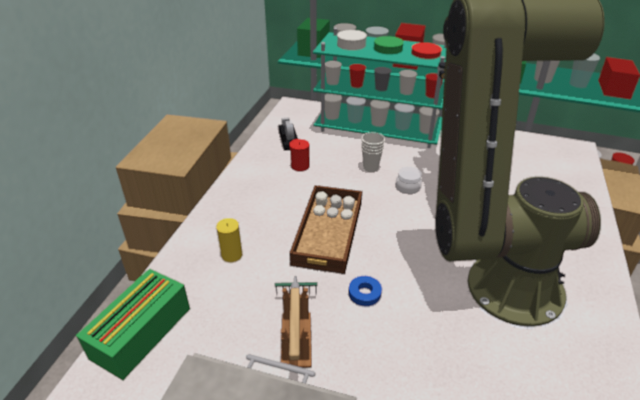

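The scene view shows the tray with corners near (240,228), (281,262), (356,188) and (316,167). The heap is at its near-left end. The rake bar is at about (366,155) and the butt at (397,100). In the side view the tray corners are near (314,187), (362,190), (345,270) and (292,264). The bar runs from (276,284) to (317,284) and the butt is at (294,362).

```bash
cat > h.py <<'E'
from cell import *
import cv2,numpy as np
def K(m):
    f=200/np.tan(np.radians(m['vfov'])/2); return np.array([[f,0,m['cx']],[0,f,m['cy']],[0,0,1.]]),np.array([m['k1'],0,0,0,0.])
def ray(m,uv):
    k,d=K(m); p=cv2.undistortPoints(np.array(uv,float).reshape(-1,1,2),k,d)[:,0]
    R=np.array(m['R']);t=np.array(m['t']); return -R.T@t, np.c_[p,np.ones(len(p))]@R
def plane(m,uv,z):
    c,d=ray(m,uv); return c+d*((z-c[2])/d[:,2])[:,None]
def tri(m1,u1,m2,u2):
    out=[]
    c1,d1=ray(m1,u1);c2,d2=ray(m2,u2)
    for a,b in zip(d1,d2):
        A=np.c_[a,-b]; s=np.linalg.lstsq(A,c2-c1,rcond=None)[0]
        p,q=c1+a*s[0],c2+b*s[1]; out.append([*((p+q)/2),np.linalg.norm(p-q)])
    return np.array(out)
def proj(m,X):
    k,d=K(m);R=np.array(m['R'])
    return cv2.projectPoints(np.atleast_2d(np.array(X,float)),cv2.Rodrigues(R)[0],np.array(m['t'],float),k,d)[0][:,0]
def show(im,name,crop=None,s=1):
    if crop: im=im[crop[1]:crop[3],crop[0]:crop[2]]
    cv2.imwrite("pics/"+name+".png",cv2.resize(im[:,:,::-1],None,fx=s,fy=s,interpolation=cv2.INTER_CUBIC))
E
python3 - <<'E'
from h import *
np.set_printoptions(precision=1,suppress=True)
ms,md=camera_model("scene"),camera_model("side")
print(plane(ms,[(240,228),(281,262),(356,188),(316,167)],50))
print(plane(md,[(314,187),(362,190),(345,270),(292,264)],50))
A=cv2.imread("pics/scene0.png");B=cv2.imread("pics/side0.png")
def gm(im,box):
    h=cv2.cvtColor(im,cv2.COLOR_BGR2HSV);m=cv2.inRange(h,(60,80,30),(90,255,255));o=m*0;x0,y0,x1,y1=box;o[y0:y1,x0:x1]=m[y0:y1,x0:x1]
    p=np.argwhere(o)[:,::-1];i=p[:,0];return p[i==i.min()].mean(0),p[i==i.max()].mean(0),len(p)
a=gm(A,(330,130,400,190));b=gm(B,(260,265,330,310));print(a,b)
print(tri(ms,[a[0],a[1]],md,[b[1],b[0]])) 
print(tri(ms,[a[0],a[1]],md,[b[0],b[1]]))
print(plane(ms,[(396,100)],110),plane(md,[(294,362)],110))
E
```

```text
[[ 473.2 -225.8   50. ]
 [ 619.5 -226.6   50. ]
 [ 591.1   73.9   50. ]
 [ 455.3   62.2   50. ]]
[[ 603.6 -204.6   50. ]
 [ 460.4 -232.5   50. ]
 [ 425.6  107.1   50. ]
 [ 559.1  125.7   50. ]]
(array([360., 154.]), array([380., 159.]), 32) (array([276. , 284.5]), array([315. , 283.5]), 52)
[[496.  183.6  52.1  30.9]
 [570.2 207.   55.4   2.2]]
[[544.9 193.   59.7  60.7]
 [522.1 197.9  50.8  90.2]]
[[469.1 410.2 110. ]] [[445.4 435.  110. ]]
```

```bash
python3 - <<'E'
from h import *
A=cv2.imread("pics/scene0.png")[:,:,::-1];B=cv2.imread("pics/side0.png")[:,:,::-1]
a=cv2.resize(A[80:280,230:430],None,fx=2.9,fy=2.9);b=cv2.resize(B[180:380,240:310+70],None,fx=2.9,fy=2.9,interpolation=cv2.INTER_CUBIC)
b=b[:,:210];
B2=cv2.resize(B[180:380,265:340],None,fx=2.9,fy=2.9)
show(np.hstack([a,B2]),"both")
m=camera_model("wrist");print(m['vfov'],(-np.array(m['R']).T@np.array(m['t'])).round(),np.round(m['R'],2))
E
```

```text
69.10865851768784 [ 303. -463.  384.] [[ 0.44 -0.9  -0.  ]
 [-0.87 -0.42  0.24]
 [-0.22 -0.1  -0.97]]
```

View pics/both.png

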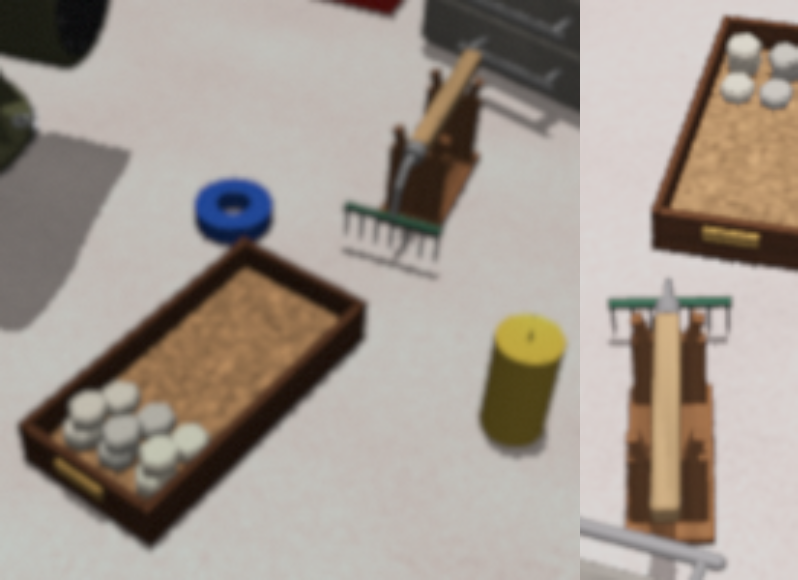

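Crops at 2.9x: the scene tray rim corners are at (22,428), (150,518), (365,305) and (245,242). The handle runs from (413,148) to (470,50), and the bar ends are at (345,206) and (440,230). In the side crop the handle runs from (667,312) to (666,515), and the bar ends are at (609,303) and (731,301).

```bash
python3 - <<'E'
from h import *
np.set_printoptions(precision=1,suppress=True)
ms,md=camera_model("scene"),camera_model("side")
S=lambda l:np.array(l)/2.9+[230,80]
D=lambda l:(np.array(l)-[580,0])/2.9+[265,180]
print("tray S",plane(ms,S([(22,428),(150,518),(365,305),(245,242)]),50))
print("tray D",plane(md,D([(726,18),(653,210)]),50))
print("handle S",plane(ms,S([(413,148),(470,52)]),110)); print("handle D",plane(md,D([(667,312),(666,515)]),110))
print("bar",tri(ms,S([(345,206),(440,230)]),md,D([(731,302),(609,302)])))
for n,col,top in [("red",((0,150,60),(8,255,255)),90),("yel",((20,120,60),(32,255,255)),110),("blue",((105,120,60),(125,255,255)),26)]:
    for f,m in(("scene",ms),("side",md)):
        h=cv2.cvtColor(cv2.imread(f"pics/{f}0.png"),cv2.COLOR_BGR2HSV);k=cv2.inRange(h,*col)
        c=[c for c in cv2.findContours(k,0,2)[0] if cv2.contourArea(c)>100]
        for q in c:
            x,y,w,hh=cv2.boundingRect(q); print(n,f,(x,y,w,hh),plane(m,[(x+w/2,y+hh/2)],top/2)[0])
E
```

```text
tray S [[ 467.9 -229.    50. ]
 [ 613.9 -219.    50. ]
 [ 583.9   82.    50. ]
 [ 441.8   70.3   50. ]]
tray D [[ 600.9 -209.7   50. ]
 [ 577.6   87.2   50. ]]
handle S [[513.9 234.4 110. ]
 [453.2 411.3 110. ]]
handle D [[506.6 250.1 110. ]
 [447.4 425.  110. ]]
bar [[478.6 175.9  52.7   2.1]
 [573.8 208.   56.1   0.5]]
red scene (240, 305, 35, 49) [ 702. -369.   45.]
red scene (338, 52, 38, 32) [180.5 576.3  45. ]
red side (613, 153, 21, 12) [-364.  -682.3   45. ]
red side (289, 138, 20, 33) [ 708.4 -372.2   45. ]
red side (426, 74, 11, 24) [  344.7 -1049.2    45. ]
red side (350, 64, 15, 23) [  669. -1057.    45.]
red side (599, 57, 41, 42) [ -478.4 -1430.7    45. ]
red side (396, 23, 45, 35) [  471.4 -1580.6    45. ]
yel scene (396, 189, 29, 44) [746.6  99.4  55. ]
yel side (104, 281, 65, 63) [846.7 384.1  55. ]
yel side (88, 274, 65, 60) [896.9 373.6  55. ]
yel side (217, 219, 25, 43) [744.8  96.4  55. ]
blue scene (9, 208, 61, 32) [  57.8 -552.2   13. ]
blue scene (298, 142, 25, 19) [365.2 132.5  13. ]
blue side (349, 276, 32, 30) [367.4 127.8  13. ]
```

Emit:
carry_out(slide=[[1,0.85,0],[1,0.85,0],[1,0.85,0],[1,0.85,0],[1,0.85,0],[1,0.85,0],[1,0.85,0],[1,0.85,0],[1,0.85,0],[1,0.85,0]], dr=[[0,0,0.19],[0,0,0.19],[0,0,0.19],[0,0,0.19],[0,0,0.19],[0,0,0.19],[0,0,0.19],[0,0,0.19],[0,0,0.19],[0,0,0.19]], gripper=[100,100,100,100,100,100,100,100,100,100])

```text
clock: 0.93
eef_pos: [491.9, -280.4, 302.0]
eef_rot: [-3.141, -0.001, 1.657]
wrist_force: [-0.3, -0.5, -0.3]
finger_gap: 94.0
finger_force: 0.0
```

Emit:
carry_out(slide=[[0.2,0.16,0],[0.2,0.16,0],[0.2,0.16,0]], dr=[[0,0,0],[0,0,0],[0,0,0]], gripper=[100,100,100])

```text
clock: 1.18
eef_pos: [542.8, -239.6, 302.0]
eef_rot: [-3.141, -0.001, 1.649]
wrist_force: [0.3, 0.7, -0.0]
finger_gap: 94.2
finger_force: 0.0
```

```bash
python3 - <<'E'
from h import *
im=camera("wrist");m=camera_model("wrist");show(im,"w1");np.save("w1.npy",m,allow_pickle=True)
print(m['k1'],np.round(m['R'],3),(-np.array(m['R']).T@np.array(m['t'])).round())
print(np.round(read_state()['eef_rot'],3))
E
```

```text
-0.007185597950650612 [[ 0.997  0.078 -0.002]
 [ 0.076 -0.968  0.241]
 [ 0.017 -0.24  -0.971]] [ 536. -170.  384.]
[-3.141e+00 -1.000e-03  1.649e+00]
```

View pics/w1.png

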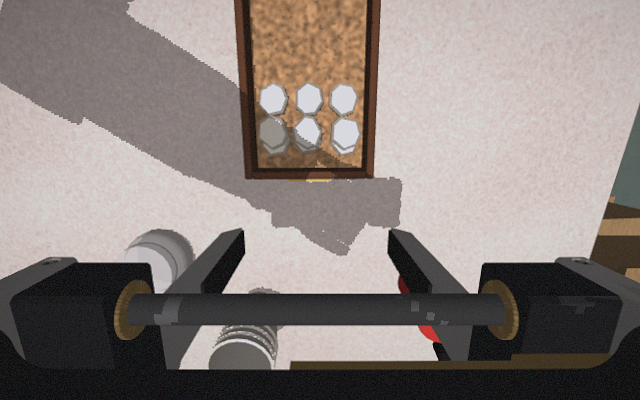

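The wrist view shows the heap: a bed row at about (273,99), (309,99), (343,99) and a stacked row at (273,134), (307,133), (345,133). A cork strip is visible behind the stacked row up to the inner wall near v=168, and the outer rim corners are at (246,178) and (372,177).

```bash
python3 - <<'E'
from h import *
np.set_printoptions(precision=1,suppress=True)
m=camera_model("wrist")
c=plane(m,[(246,178),(372,177),(236,0),(381,0)],50);print(c)
yaw=.09;mid=c[:2].mean(0);
d=(c[2:].mean(0)-mid)[:2];print("yaw",np.arctan2(-d[0],d[1]), "end vec",np.arctan2(*(c[1]-c[0])[[1,0]]))
yaw=np.arctan2(*(c[1]-c[0])[[1,0]])*.5+.5*np.arctan2(-d[0],d[1])
y=np.array([-np.sin(yaw),np.cos(yaw)]);x=np.array([y[1],-y[0]]);o=mid[:2]+154*y;print("origin",o,yaw)
T=lambda P:np.c_[(P[:,:2]-o)@x,(P[:,:2]-o)@y]
print("row2",T(plane(m,[(273,99),(309,99),(343,99)],33)))
print("row1 top",T(plane(m,[(273,132),(307,132),(345,132)],50)))
print("row1 top rear edge",T(plane(m,[(273,148),(307,146),(345,148)],50)))
print("row1 bed rear edge",T(plane(m,[(273,152),(307,152),(345,154)],25)))
print("wall",T(plane(m,[(310,168)],50)))
E
```

```text
[[ 458.9 -228.1   50. ]
 [ 604.2 -215.5   50. ]
 [ 444.9  -47.    50. ]
 [ 591.1  -35.7   50. ]]
yaw 0.07504341326453985 end vec 0.08616849837915387
origin [519.2 -68.3] 0.08060595582184686
row2 [[-40.8 -66.1]
 [  0.4 -66.2]
 [ 39.2 -66.3]]
row1 top [[ -39.7 -102.7]
 [  -1.7 -102.9]
 [  40.6 -103. ]]
row1 top rear edge [[ -40.4 -120.3]
 [  -1.9 -118.2]
 [  41.  -120.5]]
row1 bed rear edge [[ -44.2 -126.4]
 [  -2.8 -126.5]
 [  43.6 -129. ]]
wall [[   1.3 -143. ]]
```

The stacked row has about 18 mm of clear cork behind it, so the tines can go in there. Next I look at the rake from above.

Emit:
carry_out(slide=[[-0.06,0.88,0],[-0.06,0.88,0],[-0.06,0.88,0],[-0.06,0.88,0],[-0.06,0.88,0],[-0.06,0.88,0]], dr=[[0,0,0.04],[0,0,0.04],[0,0,0.04],[0,0,0.04],[0,0,0.04],[0,0,0.04]], gripper=[100,100,100,100,100,100])

```text
clock: 1.73
eef_pos: [524.6, -18.6, 302.8]
eef_rot: [3.142, -0.001, 1.9]
wrist_force: [0.7, -0.2, -0.7]
finger_gap: 94.0
finger_force: 0.0
```

Emit:
carry_out(slide=[[-0.07,0.88,0],[-0.07,0.88,0],[-0.07,0.88,0],[-0.07,0.88,0],[-0.07,0.88,0],[-0.07,0.88,0],[-0.07,0.88,0]], dr=[[0,0,0],[0,0,0],[0,0,0],[0,0,0],[0,0,0],[0,0,0],[0,0,0]], gripper=[100,100,100,100,100,100,100])

```text
clock: 2.32
eef_pos: [507.6, 199.7, 302.3]
eef_rot: [-3.141, -0.0, 1.901]
wrist_force: [0.7, -0.3, -0.0]
finger_gap: 93.7
finger_force: 0.0
```

```bash
python3 - <<'E'
from h import *
im=camera("wrist");m=camera_model("wrist");show(im,"w2")
print((-np.array(m['R']).T@np.array(m['t'])).round(1))
print(proj(m,[[492.5,292,110],[450,418,110],[510,242,110]]))
E
```

```text
[485.4 265.2 384. ]
[[333.4598255  105.29158612]
 [336.36166106 -71.15732308]
 [333.1061676  164.51769497]]
```

View pics/w2.png

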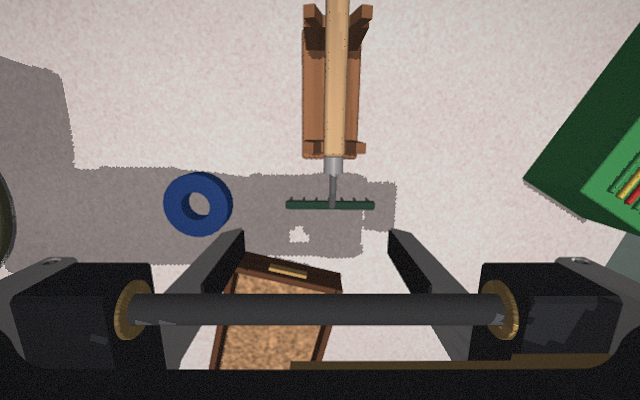

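The rake appears upright in this view. The handle's head end is at about (334,157), its axis passes u≈337 at v=0, the bar ends are at (286,205) and (374,206), and the tray's +y rim corners are at (239,253) and (342,272).

```bash
python3 - <<'E'
from h import *
np.set_printoptions(precision=1,suppress=True)
m=camera_model("wrist")
h=plane(m,[(334.5,157),(337.5,5)],110);print(h)
d=(h[1]-h[0])[:2];d/=np.linalg.norm(d);print("yaw",np.arctan2(-d[0],d[1]),"grip",h[0][:2]+50*d)
b=plane(m,[(286,205),(374,206)],56);print(b,b.mean(0)[:2]+110*d,np.linalg.norm(b[1]-b[0]),np.arctan2(*(b[1]-b[0])[[1,0]]))
t=plane(m,[(239,253),(342,272)],50);print("tray",t,np.linalg.norm(t[1]-t[0]),np.arctan2(*(t[1]-t[0])[[1,0]]))
E
```

```text
[[508.9 249.  110. ]
 [469.  368.  110. ]]
yaw 0.3237252626216434 grip [493.  296.4]
[[478.7 175.4  56. ]
 [576.2 207.4  56. ]] [492.5 295.7] 102.56987679429076 0.3171340853388697
tray [[441.8  96.5  50. ]
 [571.3 113.5  50. ]] 130.6303220043874 0.13101236926741458
```

Emit:
carry_out(slide=[[-0.04,0.33,0],[-0.04,0.33,-0.1],[-0.04,0.33,-0.25],[-0.04,0.33,-0.4],[-0.04,0.33,-0.5],[-0.04,0.33,-0.5],[-0.04,0.33,-0.5]], dr=[[0,0,-0.0015],[0,0,-0.0015],[0,0,-0.0015],[0,0,-0.0015],[0,0,-0.0015],[0,0,-0.0015],[0,0,-0.0015]], gripper=[100,100,100,100,100,100,100])

```text
clock: 2.95
eef_pos: [498.7, 278.8, 177.6]
eef_rot: [-3.14, 0.0, 1.887]
wrist_force: [0.7, -1.1, 0.7]
finger_gap: 94.1
finger_force: 0.0
```

Emit:
carry_out(slide=[[0,0,0],[0,0,0],[0,0,0],[0,0,0],[0,0,0],[0,0,0],[0,0,0],[0,0,0]], dr=[[0,0,0],[0,0,0],[0,0,0],[0,0,0],[0,0,0],[0,0,0],[0,0,0],[0,0,0]], gripper=[0,0,0,0,0,0,0,0], newtons=60)

```text
clock: 3.62
eef_pos: [498.1, 280.5, 177.7]
eef_rot: [3.142, -0.0, 1.889]
wrist_force: [0.7, 0.3, -0.1]
finger_gap: 44.5
finger_force: 0.0
```

Emit:
carry_out(slide=[[0,0,0],[0,0,0],[0,0,0],[0,0,0],[0,0,0],[0,0,0],[0,0,0],[0,0,0]], dr=[[0,0,0],[0,0,0],[0,0,0],[0,0,0],[0,0,0],[0,0,0],[0,0,0],[0,0,0]], gripper=[0,0,0,0,0,0,0,0], newtons=60)

```text
clock: 4.28
eef_pos: [498.1, 280.4, 177.6]
eef_rot: [-3.142, -0.0, 1.889]
wrist_force: [0.0, -0.7, -1.1]
finger_gap: 19.6
finger_force: 60.0
```

Emit:
carry_out(slide=[[0,0,0.06],[0,0,0.16],[0,0,0.28],[0,0,0.4],[0,0,0.5],[0,0,0.5],[0,0,0.5],[0,0,0.5],[0,0,0.5]], dr=[[0,0,0],[0,0,0],[0,0,0],[0,0,0],[0,0,0],[0,0,0],[0,0,0],[0,0,0],[0,0,0]], gripper=[0,0,0,0,0,0,0,0,0])

```text
clock: 5.03
eef_pos: [497.8, 280.3, 301.0]
eef_rot: [-3.139, 0.0, 1.888]
wrist_force: [-0.4, 0.1, -1.8]
finger_gap: 19.2
finger_force: 60.0
```

Emit:
carry_out(slide=[[0.05,-0.8,0],[0.05,-0.8,0],[0.05,-0.8,0],[0.05,-0.8,0],[0.05,-0.8,0],[0.05,-0.8,0]], dr=[[0,0,-0.0374],[0,0,-0.0374],[0,0,-0.0374],[0,0,-0.0374],[0,0,-0.0374],[0,0,-0.0374]], gripper=[0,0,0,0,0,0])

```text
clock: 5.53
eef_pos: [510.6, 75.7, 301.5]
eef_rot: [-3.14, 0.001, 1.649]
wrist_force: [0.6, 0.2, -1.3]
finger_gap: 19.5
finger_force: 60.0
```

Emit:
carry_out(slide=[[0.054,-0.75,0],[0.054,-0.75,0],[0.054,-0.75,0],[0.054,-0.75,0],[0.054,-0.75,0],[0.054,-0.75,0]], dr=[[0,0,0],[0,0,0],[0,0,0],[0,0,0],[0,0,0],[0,0,0]], gripper=[0,0,0,0,0,0])

```text
clock: 6.03
eef_pos: [524.0, -110.5, 301.3]
eef_rot: [-3.14, -0.0, 1.65]
wrist_force: [-0.3, 0.9, -1.7]
finger_gap: 19.6
finger_force: 60.0
```

```bash
python3 - <<'E'
from h import *
im=camera("wrist");m=camera_model("wrist");show(im,"w3");s=read_state();print(np.round(s['eef_pos'],1),np.round(s['eef_rot'],4),np.round(s['wrist_force'],2))
o=np.array([520.,-69]);yaw=.083;x=np.array([np.cos(yaw),np.sin(yaw)]);y=np.array([-x[1],x[0]])
print(proj(m,[[*(o+a*x+b*y),50] for a,b in((-75,-154),(75,-154),(75,154),(-75,154))]))
E
```

```text
[ 524.  -108.5  301.3] [-3.1396e+00 -8.0000e-04  1.6507e+00] [-0.13  0.03 -1.08]
[[257.13233274 282.63023145]
 [375.46878275 282.43271123]
 [389.28318288   7.15675095]
 [241.49901194   7.90572127]]
```

View pics/w3.png

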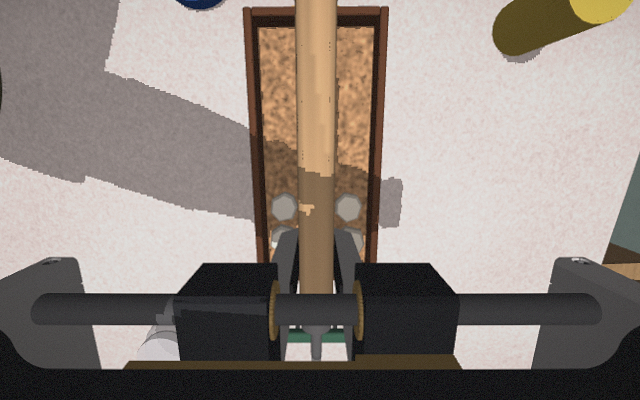

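The view matches the tray prediction: +y rim corners are at (243,9) and (389,8), which is within 1.5 px. The rake is centred over the bed. I estimate bed height by matching cork texture between w1 and w3.

```bash
python3 - <<'E'
from h import *
np.set_printoptions(precision=1,suppress=True)
m1=np.load("w1.npy",allow_pickle=True).item();m3=camera_model("wrist")
A=cv2.imread("pics/w1.png",0);B=cv2.imread("pics/w3.png",0)
sf=cv2.SIFT_create(contrastThreshold=0.01)
k1,d1=sf.detectAndCompute(A,None);k2,d2=sf.detectAndCompute(B,None)
M=[a for a,b in cv2.BFMatcher().knnMatch(d1,d2,2) if a.distance<.8*b.distance]
p=np.array([k1[a.queryIdx].pt for a in M]);q=np.array([k2[a.trainIdx].pt for a in M])
T=tri(m1,p,m3,q);o=np.array([520.5,-69.5]);yaw=.083;x=np.array([np.cos(yaw),np.sin(yaw)]);y=np.array([-x[1],x[0]])
L=np.c_[(T[:,:2]-o)@x,(T[:,:2]-o)@y,T[:,2:]]
g=(L[:,3]<3)&(L[:,2]>-25)&(L[:,2]<90)
tb=g&((abs(L[:,0])>85))&(L[:,2]<20);print("table z",np.median(L[tb,2]),tb.sum(),L[tb,2].std())
bd=g&(abs(L[:,0])<60)&(L[:,1]>-45)&(L[:,1]<140)&(L[:,2]<30);print("bed",bd.sum());print(L[bd][np.argsort(L[bd,1])])
# far wall bottom edge and stones
E
```

```text
table z -10.691614672979313 153 1.6424365912354522
bed 39
[[ 58.4 -44.1   6.7   1.5]
 [-53.5 -43.3   9.1   1.7]
 [ 42.2 -41.7   9.3   1.9]
 [-43.4 -41.1   9.5   1.6]
 [-47.3 -37.3   6.9   1.8]
 [ 39.1 -36.1   7.4   1.8]
 [ 36.  -32.4   7.3   2.8]
 [-50.6 -32.    7.5   2. ]
 [ 45.6 -25.7   3.3   2.8]
 [ 41.3 -23.5   6.7   1.9]
 [ 41.3 -23.5   6.7   1.9]
 [ 45.4 -21.    7.6   2.1]
 [-52.7 -19.5   6.9   1.7]
 [-47.6 -17.3   6.6   1.3]
 [-38.5 -13.1   8.1   1.7]
 [-45.  -12.4   7.4   2. ]
 [-40.   -1.9   8.5   1.1]
 [ 56.2   0.6   7.5   2. ]
 [ 56.2   0.6   7.5   2. ]
 [-38.5   4.3   7.4   1.8]
 [ 53.1   4.7   7.5   2. ]
 [-42.6   5.3   7.9   1.6]
 [ 42.1   6.2   7.8   1.7]
 [ 49.4   7.9   7.2   2.1]
 [ 38.8  10.6   7.4   1.8]
 [ 37.5  15.1   6.7   2. ]
 [ 48.7  15.8   8.    1.6]
 [ 55.6  16.8   7.7   1.9]
 [ 44.4  19.9   7.7   1.7]
 [ 51.7  20.5   8.2   1.5]
 [ 58.8  22.2   8.2   1.7]
 [ 40.   22.8   7.    1.9]
 [ 54.6  30.3   8.7   1.4]
 [ 54.6  30.3   8.7   1.4]
 [ 39.6  32.9   8.4   1.8]
 [-53.6  33.    8.4   1.7]
 [ 57.4  33.3   7.7   1.7]
 [-40.1  33.8   8.1   1.4]
 [ 42.2  36.8   7.6   1.9]]
```

Bed sits about 18 mm above the table and is nearly flat. Next I lower behind the upper row, with tips at z≈41, and sweep it over the front row.

Emit:
carry_out(slide=[[0,0,-0.15],[0,0,-0.3],[0,0,-0.39],[0,0,-0.39],[0,0,-0.39],[0,0,-0.39]], dr=[[0,0,0],[0,0,0],[0,0,0],[0,0,0],[0,0,0],[0,0,0]], gripper=[0,0,0,0,0,0])

```text
clock: 6.58
eef_pos: [524.8, -106.5, 206.7]
eef_rot: [3.14, 0.001, 1.654]
wrist_force: [0.4, -0.3, -1.0]
finger_gap: 19.6
finger_force: 60.0
```

```bash
python3 - <<'E'
from h import *
s=read_state();print(np.round(s['eef_pos'],1),np.round(s['wrist_force'],2))
im=np.hstack([camera("scene")[150:290,220:370],camera("side")[170:290,280:380].copy().repeat(1,0)[:,:] if 0 else np.zeros((140,2,3),np.uint8),np.pad(camera("side")[165:285,285:375],((0,20),(0,0),(0,0)))])
show(im,"c4",s=3.2)
# table plane check
np.set_printoptions(precision=4,suppress=True)
E
```

```text
[ 524.8 -106.5  206.7] [ 0.39 -0.33 -1.02]
```

View pics/c4.png

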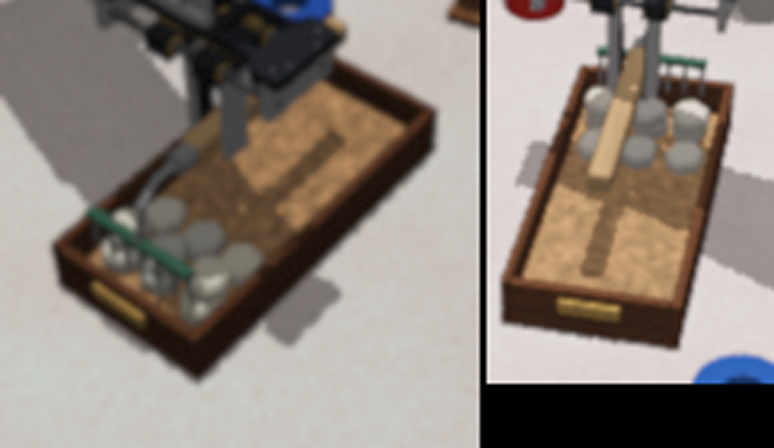

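The scene crop shows the green bar above and behind (–y of) the three upper stones, with the tines between them and the end wall. I sweep now.

Emit:
carry_out(slide=[[-0.003,0.04,0],[-0.011,0.13,0],[-0.02,0.24,0],[-0.03,0.36,0],[-0.032,0.385,0],[-0.032,0.385,0],[-0.032,0.385,0]], dr=[[0,0,0],[0,0,0],[0,0,0],[0,0,0],[0,0,0],[0,0,0],[0,0,0]], gripper=[0,0,0,0,0,0,0])

```text
clock: 7.27
eef_pos: [516.2, -10.7, 205.7]
eef_rot: [3.141, 0.0, 1.655]
wrist_force: [-0.6, -0.8, -0.1]
finger_gap: 19.3
finger_force: 60.0
```

```bash
cat > look.py <<'E'
from h import *
import sys
s=read_state();print(np.round(s['eef_pos'],1),np.round(s['wrist_force'],2))
a=camera("scene")[150:275,225:365];b=camera("side")[170:280,285:372]
im=np.hstack([cv2.resize(a,None,fx=3.4,fy=3.4,interpolation=cv2.INTER_CUBIC),np.pad(cv2.resize(b,None,fx=3.4,fy=3.4,interpolation=cv2.INTER_CUBIC),((0,51),(0,0),(0,0)))])
show(im,sys.argv[1])
E
python3 look.py c5
```

```text
[516.2 -10.7 205.7] [-0.62 -0.78 -0.11]
```

View pics/c5.png

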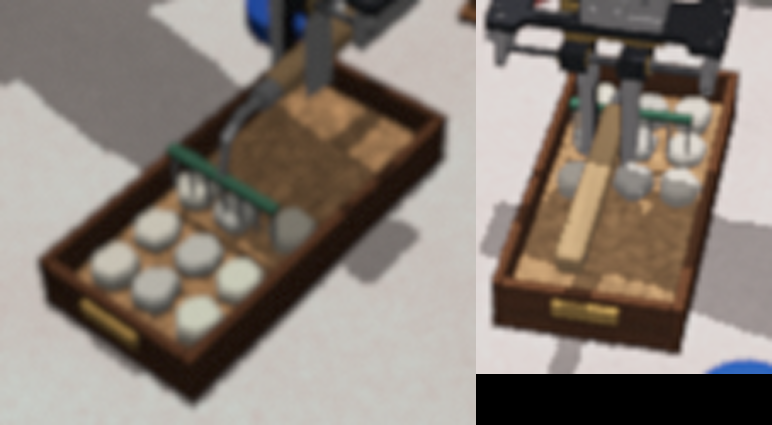

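The three upper stones slid off onto the bed as a separate row, with bare cork between them and the row behind. I measure the rows by colour from both fixed cameras.

```bash
cat > stones.py <<'E'
from h import *
np.set_printoptions(precision=0,suppress=True)
o=np.array([520.5,-69.5]);yaw=.083;x=np.array([np.cos(yaw),np.sin(yaw)]);y=np.array([-x[1],x[0]])
W=lambda a,b,z:[*(o+a*x+b*y),z]
L=lambda P:np.c_[(P[:,:2]-o)@x,(P[:,:2]-o)@y]
def tcp():
    s=read_state();p=np.array(s['eef_pos']);t=L(p[None])[0]
    print("tips y %.1f x %.1f z %.1f"%(t[1]-93.5,t[0],p[2]-162.6),"F",np.round(s['wrist_force'],2),"yaw",np.round(s['eef_rot'][2],3),"clk",np.round(s['clock'],2))
def stones(names=("scene","side")):
    for n in names:
        im=camera(n);m=camera_model(n);h=cv2.cvtColor(im,cv2.COLOR_RGB2HSV)
        k=((h[...,1]<75)&(h[...,2]>75)).astype(np.uint8)
        poly=proj(m,[W(a,b,30) for a,b in((-64,-143),(64,-143),(64,143),(-64,143))]);r=k*0;cv2.fillPoly(r,[poly.astype(int)],1)
        k=cv2.resize(k*r*255,None,fx=4,fy=4,interpolation=cv2.INTER_CUBIC);k=(k>127).astype(np.uint8)
        k=cv2.erode(k,np.ones((5,5)))
        c,_,st,ce=cv2.connectedComponentsWithStats(k)
        g=st[:,4]>250;g[0]=False
        uv=(ce[g]-1.5)/4
        R=np.c_[L(plane(m,uv,31)),st[g,4]/16,st[g,2]/4,st[g,3]/4];print(n);print(R[np.argsort(R[:,1])])
E
python3 -c "
from stones import *
tcp();stones();tcp()"
```

```text
tips y -35.4 x 0.6 z 42.8 F [-1.  1. -1.] yaw 1.653 clk 7.37
scene
[[  41. -112.  122.   13.   13.]
 [  -0.  -90.  535.   51.   23.]
 [ -39.  -68.  124.   14.   12.]
 [ -24.  -22.  152.   22.   17.]
 [  40.   -5.  105.   12.   12.]]
side
[[ 52. -86.  80.   6.  22.]
 [  5. -68. 319.  21.  34.]
 [-43. -56. 258.  15.  32.]
 [ 46.  -3.  49.   7.  10.]]
tips y -35.5 x 0.5 z 42.6 F [-0. -1. -2.] yaw 1.652 clk 7.47
```

```bash
python3 -c "
from stones import *
m=camera_model('scene')
f=lambda l:np.array(l)/3.4+[225,150]
print(L(plane(m,f([(192,186),(232,206),(292,226),(115,262),(157,228),(200,252),(240,278)]),36)))
print('tines tips',proj(m,[W(-48,-36,42),W(48,-36,42)])*3.4-np.array([225,150])*3.4)
show(camera('wrist')[150:300,200:440],'w6',s=3)
"
```

```text
[[ -42.  -22.]
 [  -5.  -19.]
 [  44.   -6.]
 [ -36. -114.]
 [ -34.  -70.]
 [   7.  -68.]
 [  46.  -69.]]
tines tips [[174. 188.]
 [271. 247.]]
```

View pics/w6.png

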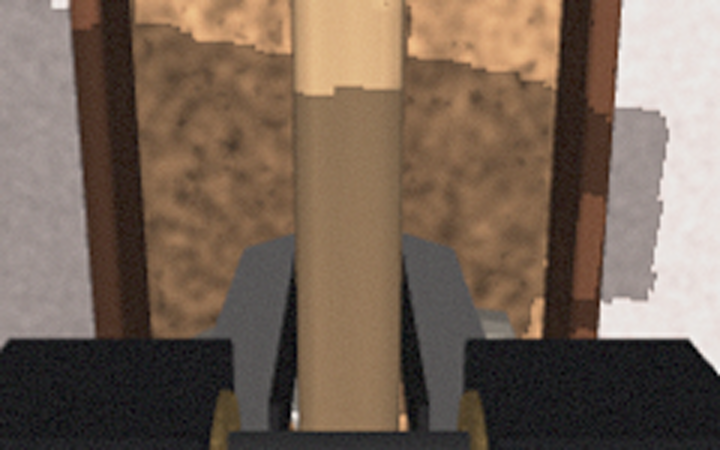

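Wrist crop shows clear cork ahead and one stone edge near (495,325), the +x stone of the swept row. Computed rows are -112, -68, and about -20/-20/-6, so there is a gap near y=-45. I back up there and lower gently.

Emit:
carry_out(slide=[[0.003,-0.038,0],[0.003,-0.038,0],[0.003,-0.038,-0.012],[0.003,-0.038,-0.024],[0.003,-0.038,-0.036],[0.003,-0.038,-0.036]], dr=[[0,0,0],[0,0,0],[0,0,0],[0,0,0],[0,0,0],[0,0,0]], gripper=[0,0,0,0,0,0])

```text
clock: 8.02
eef_pos: [516.6, -20.3, 195.3]
eef_rot: [-3.14, -0.0, 1.654]
wrist_force: [0.1, 0.3, -1.3]
finger_gap: 19.6
finger_force: 60.0
```

```bash
python3 -c "
from stones import *
tcp();camera('side');tcp();camera('side');tcp()"
```

```text
tips y -44.1 x 0.2 z 32.7 F [ 0.  0. -1.] yaw 1.654 clk 8.02
tips y -44.1 x 0.3 z 33.1 F [ 0. -0. -2.] yaw 1.654 clk 8.07
tips y -44.0 x 0.4 z 33.3 F [ 0. -1. -2.] yaw 1.654 clk 8.12
```

Emit:
carry_out(slide=[[0,0,-0.012],[0,0,-0.024],[0,0,-0.036],[0,0,-0.036]], dr=[[0,0,0],[0,0,0],[0,0,0],[0,0,0]], gripper=[0,0,0,0])

```text
clock: 8.45
eef_pos: [516.6, -20.3, 186.4]
eef_rot: [-3.141, -0.0, 1.654]
wrist_force: [-0.0, 1.1, -1.6]
finger_gap: 19.3
finger_force: 60.0
```

```bash
sed -i "s/np.round(s\['wrist_force'\],2)/[round(float(v),2) for v in s['wrist_force']]/" stones.py; python3 -c "
from stones import *
tcp();camera('side');tcp();camera('side');tcp()"
```

```text
tips y -44.1 x 0.2 z 23.8 F [-0.03, 1.1, -1.58] yaw 1.654 clk 8.45
tips y -44.1 x 0.3 z 24.1 F [-0.29, 0.08, -1.47] yaw 1.654 clk 8.5
tips y -44.1 x 0.4 z 24.4 F [0.09, 0.99, -2.09] yaw 1.654 clk 8.55
```

Emit:
carry_out(slide=[[0,0,-0.004],[0,0,-0.004],[0,0,-0.004]], dr=[[0,0,0],[0,0,0],[0,0,0]], gripper=[0,0,0])

```text
clock: 8.8
eef_pos: [516.9, -20.3, 186.2]
eef_rot: [3.142, 0.0, 1.654]
wrist_force: [-0.9, -0.1, -0.9]
finger_gap: 19.4
finger_force: 60.0
```

Emit:
carry_out(slide=[[0,0,-0.004],[0,0,-0.004],[0,0,-0.004]], dr=[[0,0,0],[0,0,0],[0,0,0]], gripper=[0,0,0])

```text
clock: 9.05
eef_pos: [516.9, -20.3, 185.1]
eef_rot: [-3.142, -0.0, 1.654]
wrist_force: [-0.1, 0.8, -1.5]
finger_gap: 19.5
finger_force: 60.0
```

```bash
cat > f.py <<'E'
from stones import *
import sys
F=[];Z=[];Y=[]
for i in range(int(sys.argv[1]) if len(sys.argv)>1 else 4):
    camera('side');s=read_state();F.append(s['wrist_force']);Z.append(s['eef_pos'][2]-162.6);Y.append(L(np.array(s['eef_pos'])[None])[0,1]-93.5)
print("F",[round(float(v),2) for v in np.mean(F,0)],"z %.2f y %.1f clk %.2f M"%(np.mean(Z),np.mean(Y),s['clock']),[round(float(v),3) for v in s['moment']])
E
python3 f.py
```

```text
F [-0.31, 0.14, -1.9] z 22.55 y -44.2 clk 9.25 M [-0.013, -0.042, -0.054]
```

Emit:
carry_out(slide=[[0,0,-0.003],[0,0,-0.003],[0,0,-0.003]], dr=[[0,0,0],[0,0,0],[0,0,0]], gripper=[0,0,0])

```text
clock: 9.5
eef_pos: [516.8, -20.3, 184.3]
eef_rot: [-3.141, -0.0, 1.654]
wrist_force: [-0.0, -0.2, -0.8]
finger_gap: 19.4
finger_force: 60.0
```

Emit:
carry_out(slide=[[0,0,-0.002],[0,0,-0.002],[0,0,-0.002]], dr=[[0,0,0],[0,0,0],[0,0,0]], gripper=[0,0,0])

```text
clock: 9.75
eef_pos: [516.9, -20.3, 183.9]
eef_rot: [-3.142, -0.0, 1.654]
wrist_force: [0.3, -0.2, -0.5]
finger_gap: 19.4
finger_force: 60.0
```

```bash
python3 f.py 3
```

```text
F [0.46, 0.03, -1.01] z 21.30 y -44.2 clk 9.90 M [0.017, -0.095, -0.009]
```

Emit:
carry_out(slide=[[0,0,-0.002],[0,0,-0.002]], dr=[[0,0,0],[0,0,0]], gripper=[0,0])

```text
clock: 10.07
eef_pos: [516.9, -20.3, 183.3]
eef_rot: [-3.142, -0.0, 1.654]
wrist_force: [0.5, -0.4, -0.9]
finger_gap: 19.7
finger_force: 60.0
```

```bash
python3 f.py 4
```

```text
F [-0.31, -0.02, -1.37] z 20.79 y -44.2 clk 10.27 M [0.052, -0.117, 0.015]
```

Emit:
carry_out(slide=[[0,0,-0.002],[0,0,-0.002]], dr=[[0,0,0],[0,0,0]], gripper=[0,0])

```text
clock: 10.43
eef_pos: [516.9, -20.3, 182.8]
eef_rot: [3.142, 0.0, 1.653]
wrist_force: [0.4, -0.0, -1.1]
finger_gap: 19.4
finger_force: 60.0
```

```bash
python3 f.py 4
```

```text
F [-0.45, 0.29, -0.98] z 20.27 y -44.2 clk 10.63 M [-0.013, -0.058, 0.007]
```

Emit:
carry_out(slide=[[0,0,-0.002],[0,0,-0.002]], dr=[[0,0,0],[0,0,0]], gripper=[0,0])

```text
clock: 10.8
eef_pos: [516.8, -20.3, 182.3]
eef_rot: [-3.141, -0.0, 1.654]
wrist_force: [0.5, 0.2, -1.9]
finger_gap: 19.5
finger_force: 60.0
```

```bash
python3 f.py 4
```

```text
F [0.26, -0.0, -1.15] z 19.78 y -44.2 clk 11.00 M [-0.031, -0.138, -0.001]
```

Emit:
carry_out(slide=[[0,0,-0.002],[0,0,-0.002]], dr=[[0,0,0],[0,0,0]], gripper=[0,0])

```text
clock: 11.17
eef_pos: [516.8, -20.3, 181.8]
eef_rot: [-3.142, -0.0, 1.653]
wrist_force: [0.0, 0.0, -1.3]
finger_gap: 19.3
finger_force: 60.0
```

```bash
python3 f.py 4
```

```text
F [0.04, 0.35, -1.24] z 19.28 y -44.2 clk 11.37 M [0.031, -0.058, 0.027]
```

Emit:
carry_out(slide=[[0,0,-0.0016],[0,0,-0.0016]], dr=[[0,0,0],[0,0,0]], gripper=[0,0])

```text
clock: 11.53
eef_pos: [516.8, -20.3, 181.4]
eef_rot: [-3.142, 0.0, 1.654]
wrist_force: [0.7, 0.5, -0.7]
finger_gap: 19.7
finger_force: 60.0
```

```bash
python3 f.py 4
```

```text
F [-0.22, 0.01, -1.17] z 18.88 y -44.2 clk 11.73 M [0.058, -0.001, -0.02]
```

Emit:
carry_out(slide=[[0,0,-0.0016],[0,0,-0.0016]], dr=[[0,0,0],[0,0,0]], gripper=[0,0])

```text
clock: 11.9
eef_pos: [516.8, -20.3, 181.0]
eef_rot: [-3.142, -0.0, 1.654]
wrist_force: [-0.1, -0.2, -1.1]
finger_gap: 19.4
finger_force: 60.0
```

```bash
python3 f.py 4
```

```text
F [0.03, 0.14, -1.35] z 18.48 y -44.2 clk 12.10 M [0.047, -0.063, -0.026]
```

Emit:
carry_out(slide=[[0,0,-0.0016],[0,0,-0.0016]], dr=[[0,0,0],[0,0,0]], gripper=[0,0])

```text
clock: 12.27
eef_pos: [516.9, -20.3, 180.7]
eef_rot: [-3.142, -0.0, 1.653]
wrist_force: [0.1, -0.4, -1.2]
finger_gap: 19.3
finger_force: 60.0
```

```bash
python3 f.py 4
```

```text
F [0.13, 0.25, -1.2] z 18.09 y -44.2 clk 12.47 M [-0.005, -0.08, -0.046]
```

Emit:
carry_out(slide=[[0,0,-0.0016],[0,0,-0.0016]], dr=[[0,0,0],[0,0,0]], gripper=[0,0])

```text
clock: 12.63
eef_pos: [516.8, -20.3, 180.2]
eef_rot: [-3.142, -0.0, 1.653]
wrist_force: [-0.7, -0.3, -1.8]
finger_gap: 19.5
finger_force: 60.0
```

```bash
python3 f.py 4
```

```text
F [-0.02, 0.24, -1.68] z 17.68 y -44.2 clk 12.83 M [0.057, -0.111, -0.029]
```

Emit:
carry_out(slide=[[0,0,-0.0016],[0,0,-0.0016]], dr=[[0,0,0],[0,0,0]], gripper=[0,0])

```text
clock: 13.0
eef_pos: [516.9, -20.3, 179.8]
eef_rot: [-3.142, 0.0, 1.654]
wrist_force: [0.3, 0.5, -0.6]
finger_gap: 20.0
finger_force: 60.0
```

```bash
python3 f.py 4
```

```text
F [0.34, -0.01, -1.31] z 17.28 y -44.2 clk 13.20 M [0.034, -0.072, 0.013]
```

Emit:
carry_out(slide=[[0,0,-0.0016],[0,0,-0.0016]], dr=[[0,0,0],[0,0,0]], gripper=[0,0])

```text
clock: 13.37
eef_pos: [516.8, -20.3, 179.4]
eef_rot: [-3.142, -0.0, 1.654]
wrist_force: [0.4, 0.2, -1.5]
finger_gap: 19.5
finger_force: 60.0
```

```bash
python3 f.py 4
```

```text
F [-0.52, -0.2, -1.4] z 16.87 y -44.2 clk 13.57 M [0.071, -0.084, 0.006]
```

Emit:
carry_out(slide=[[0,0,-0.0016],[0,0,-0.0016]], dr=[[0,0,0],[0,0,0]], gripper=[0,0])

```text
clock: 13.73
eef_pos: [516.8, -20.3, 179.0]
eef_rot: [-3.142, -0.0, 1.653]
wrist_force: [-0.7, -0.8, -1.9]
finger_gap: 19.5
finger_force: 60.0
```

```bash
python3 f.py 4
```

```text
F [0.08, 0.05, -1.84] z 16.48 y -44.2 clk 13.93 M [0.045, -0.131, 0.024]
```

Emit:
carry_out(slide=[[0,0,-0.0016],[0,0,-0.0016]], dr=[[0,0,0],[0,0,0]], gripper=[0,0])

```text
clock: 14.1
eef_pos: [516.9, -20.3, 178.7]
eef_rot: [3.142, -0.0, 1.654]
wrist_force: [-0.5, 0.5, -1.5]
finger_gap: 19.4
finger_force: 60.0
```

```bash
python3 f.py 4
```

```text
F [-0.43, 0.51, -1.21] z 16.09 y -44.2 clk 14.30 M [-0.037, -0.076, 0.078]
```

Emit:
carry_out(slide=[[0,0,-0.0016],[0,0,-0.0016]], dr=[[0,0,0],[0,0,0]], gripper=[0,0])

```text
clock: 14.47
eef_pos: [516.9, -20.3, 178.3]
eef_rot: [3.141, -0.0, 1.653]
wrist_force: [0.2, 0.7, 0.5]
finger_gap: 19.4
finger_force: 60.0
```

```bash
python3 f.py 4
```

```text
F [-0.2, 0.76, -0.23] z 15.75 y -44.2 clk 14.67 M [0.069, -0.078, -0.04]
```

Contact at tip reading z≈15.9, at about 1 N. I now draw slowly along the cork under light pressure.

Emit:
carry_out(slide=[[0,0,-0.0006],[0,0.004,-0.0006],[0,0.008,-0.0006],[-0.001,0.012,-0.0006],[-0.001,0.016,-0.0006],[-0.002,0.02,-0.0006],[-0.002,0.024,-0.0006],[-0.002,0.028,-0.0006],[-0.0025,0.032,-0.0006]], dr=[[0,0,0],[0,0,0],[0,0,0],[0,0,0],[0,0,0],[0,0,0],[0,0,0],[0,0,0],[0,0,0]], gripper=[0,0,0,0,0,0,0,0,0])

```text
clock: 15.42
eef_pos: [516.3, -12.2, 178.2]
eef_rot: [3.142, 0.0, 1.654]
wrist_force: [0.2, -1.3, 0.6]
finger_gap: 19.2
finger_force: 60.0
```

```bash
python3 f.py 6
```

```text
F [-0.05, 0.43, 0.54] z 15.57 y -36.0 clk 15.72 M [-0.076, -0.076, -0.009]
```

Emit:
carry_out(slide=[[0,0.008,0],[-0.001,0.016,0],[-0.002,0.024,0],[-0.0025,0.032,0],[-0.003,0.04,0],[-0.004,0.048,0],[-0.0045,0.056,0],[-0.005,0.064,0],[-0.006,0.072,0],[-0.006,0.072,0]], dr=[[0,0,0],[0,0,0],[0,0,0],[0,0,0],[0,0,0],[0,0,0],[0,0,0],[0,0,0],[0,0,0],[0,0,0]], gripper=[0,0,0,0,0,0,0,0,0,0])

```text
clock: 16.55
eef_pos: [514.7, 6.0, 178.2]
eef_rot: [3.141, -0.0, 1.654]
wrist_force: [0.6, -0.6, 1.2]
finger_gap: 19.6
finger_force: 60.0
```

```bash
python3 f.py 6
```

```text
F [-0.13, 0.72, 1.96] z 15.62 y -17.9 clk 16.85 M [0.081, -0.064, 0.052]
```

Emit:
carry_out(slide=[[-0.001,0.016,0.0008],[-0.003,0.032,0.0012],[-0.004,0.048,0.0014],[-0.005,0.064,0.0016],[-0.007,0.08,0.0018],[-0.008,0.096,0.002],[-0.009,0.112,0.0023],[-0.011,0.128,0.0025],[-0.012,0.144,0.0027],[-0.012,0.144,0.0027]], dr=[[0,0,0],[0,0,0],[0,0,0],[0,0,0],[0,0,0],[0,0,0],[0,0,0],[0,0,0],[0,0,0],[0,0,0]], gripper=[0,0,0,0,0,0,0,0,0,0])

```text
clock: 17.68
eef_pos: [511.7, 42.4, 178.9]
eef_rot: [3.142, -0.0, 1.654]
wrist_force: [-0.3, 1.2, 1.6]
finger_gap: 19.6
finger_force: 60.0
```

```bash
python3 f.py 6
```

```text
F [-0.09, 1.49, 1.6] z 16.29 y 18.2 clk 17.98 M [0.117, -0.059, -0.003]
```

Emit:
carry_out(slide=[[-0.002,0.02,0.001],[-0.004,0.045,0.0014],[-0.006,0.07,0.0018],[-0.008,0.095,0.0022],[-0.01,0.12,0.0026],[-0.012,0.145,0.003],[-0.014,0.17,0.0034],[-0.016,0.195,0.0038],[-0.018,0.22,0.0044],[-0.018,0.22,0.0044]], dr=[[0,0,0],[0,0,0],[0,0,0],[0,0,0],[0,0,0],[0,0,0],[0,0,0],[0,0,0],[0,0,0],[0,0,0]], gripper=[0,0,0,0,0,0,0,0,0,0])

```text
clock: 18.82
eef_pos: [507.1, 97.8, 180.0]
eef_rot: [3.142, -0.0, 1.654]
wrist_force: [0.1, 1.5, 1.2]
finger_gap: 19.8
finger_force: 60.0
```

```bash
python3 f.py 4; python3 -c "
from stones import *
stones()"
```

```text
F [0.46, 1.02, 0.97] z 17.39 y 73.5 clk 19.02 M [0.06, -0.026, 0.038]
scene
[[  41. -112.  121.   14.   14.]
 [  -8.  -87.  648.   50.   30.]
 [  41.   96.   72.   12.   11.]
 [  -9.  105.   19.    7.    5.]
 [ -43.  106.   24.    8.    6.]]
side
[[ -39. -120.   40.   10.    6.]
 [  27.  -85.  355.   32.   20.]
 [ -49.    4.   28.    6.    9.]
 [   0.   77.  166.   14.   24.]
 [  45.   79.  140.   10.   27.]
 [ -44.   99.  103.   12.   12.]]
```

Row A now sits at about y=+95 across the full width. I lift and travel to behind the rear row.

Emit:
carry_out(slide=[[0,0,0.12],[0,0,0.26],[0.01,-0.1,0.28],[0.02,-0.25,0.28],[0.033,-0.4,0.28],[0.046,-0.55,0.28],[0.06,-0.7,0.28],[0.07,-0.842,0.28],[0.07,-0.842,0.28],[0.07,-0.842,0.28]], dr=[[0,0,0],[0,0,0],[0,0,0],[0,0,0],[0,0,0],[0,0,0],[0,0,0],[0,0,0],[0,0,0],[0,0,0]], gripper=[0,0,0,0,0,0,0,0,0,0])

```text
clock: 19.95
eef_pos: [524.4, -115.5, 249.5]
eef_rot: [-3.141, -0.0, 1.65]
wrist_force: [0.0, 1.1, -0.4]
finger_gap: 19.6
finger_force: 60.0
```

```bash
python3 -c "
from stones import *
stones();tcp()
np.set_printoptions(precision=1)
U={}
for n in('scene','side'):
    im=camera(n);h=cv2.cvtColor(im,cv2.COLOR_RGB2HSV);m=camera_model(n)
    pr=proj(m,[W(a,b,z) for a in(-60,60) for b in(-155,-115) for z in(100,140)]);lo=pr.min(0).astype(int)-4;hi=pr.max(0).astype(int)+4
    k=cv2.inRange(h,(60,70,20),(95,255,255));q=np.argwhere(k[lo[1]:hi[1],lo[0]:hi[0]])[:,::-1]+lo
    i=q[:,0];U[n]=[q[i<=i.min()+1].mean(0),q[i>=i.max()-1].mean(0)];print(n,len(q),U[n])
T=tri(camera_model('scene'),U['scene'],camera_model('side'),U['side'][::-1]);print(L(T),T)
"
```

```text
scene
[[ -22. -114.  236.   24.   20.]
 [  41. -112.  120.   13.   13.]
 [  21.  -69.  256.   27.   19.]
 [ -38.  -65.   98.   14.   12.]
 [ -25.   93.  198.   22.   18.]
 [  40.   95.   96.   12.   12.]]
side
[[-42. -83. 178.  13.  21.]
 [ -2. -79. 162.  14.  19.]
 [ 40. -53.  57.  11.   9.]
 [ 41.  96. 107.  12.  12.]
 [ -6.  96.  97.  12.  12.]
 [-43.  97. 107.  12.  12.]]
tips y -137.6 x 0.4 z 87.0 F [-0.44, -0.66, -1.26] yaw 1.653 clk 20.05
scene 120 [array([243.6, 205.2]), array([274.4, 224.2])]
side 20 [array([322. , 167.5]), array([352.7, 171.3])]
[[ -45.7 -137.8]
 [  46.8 -136.5]] [[ 486.4 -210.6  128.1    2.5]
 [ 578.5 -201.6  127.9    1.5]]
```

Emit:
carry_out(slide=[[0,-0.005,-0.08],[0,-0.005,-0.16],[0,-0.005,-0.2],[0,-0.005,-0.23],[0,-0.005,-0.255],[0,-0.005,-0.27],[0,-0.005,-0.278],[0,-0.005,-0.28],[0,-0.005,-0.28]], dr=[[0,0,0],[0,0,0],[0,0,0],[0,0,0],[0,0,0],[0,0,0],[0,0,0],[0,0,0],[0,0,0]], gripper=[0,0,0,0,0,0,0,0,0])

```text
clock: 20.9
eef_pos: [524.9, -115.1, 180.3]
eef_rot: [3.141, 0.0, 1.654]
wrist_force: [-0.2, 0.2, -1.7]
finger_gap: 19.7
finger_force: 60.0
```

```bash
python3 f.py 5
```

```text
F [0.24, 0.0, -1.46] z 17.72 y -139.3 clk 21.15 M [-0.042, -0.11, 0.023]
```

Emit:
carry_out(slide=[[0,0,-0.004],[0,0,-0.008],[0,0,-0.0095],[0,0,-0.0105],[0,0,-0.0105]], dr=[[0,0,0],[0,0,0],[0,0,0],[0,0,0],[0,0,0]], gripper=[0,0,0,0,0])

```text
clock: 21.57
eef_pos: [524.7, -115.1, 177.2]
eef_rot: [-3.141, -0.0, 1.653]
wrist_force: [0.3, 0.3, -1.7]
finger_gap: 19.7
finger_force: 60.0
```

```bash
python3 f.py 5
```

```text
F [0.4, 0.38, -1.38] z 14.70 y -139.3 clk 21.82 M [-0.019, -0.072, -0.038]
```

Emit:
carry_out(slide=[[0,0,-0.002],[0,0,-0.002]], dr=[[0,0,0],[0,0,0]], gripper=[0,0])

```text
clock: 21.98
eef_pos: [524.8, -115.1, 176.8]
eef_rot: [3.141, 0.0, 1.654]
wrist_force: [0.5, 0.4, -0.1]
finger_gap: 19.2
finger_force: 60.0
```

```bash
python3 f.py 5
```

```text
F [-0.08, 0.32, -0.95] z 14.25 y -139.3 clk 22.23 M [-0.015, -0.137, -0.029]
```

Emit:
carry_out(slide=[[-0.0015,0.018,-0.0004],[-0.003,0.036,0],[-0.0045,0.054,0.0004],[-0.006,0.072,0.0007],[-0.0075,0.09,0.001],[-0.009,0.108,0.0013],[-0.0105,0.126,0.0016],[-0.012,0.144,0.0019],[-0.0135,0.162,0.0022],[-0.0135,0.162,0.0022]], dr=[[0,0,0],[0,0,0],[0,0,0],[0,0,0],[0,0,0],[0,0,0],[0,0,0],[0,0,0],[0,0,0],[0,0,0]], gripper=[0,0,0,0,0,0,0,0,0,0])

```text
clock: 23.07
eef_pos: [521.3, -73.7, 177.4]
eef_rot: [-3.142, -0.0, 1.654]
wrist_force: [-0.3, 0.8, 0.3]
finger_gap: 19.7
finger_force: 60.0
```

```bash
python3 f.py 2;python3 -c "
from stones import *
stones()"
```

```text
F [0.22, -0.16, -0.38] z 14.79 y -98.2 clk 23.17 M [0.048, -0.075, -0.013]
scene
[[ 41. -59. 209.  23.  22.]
 [  0. -53. 172.  21.  16.]
 [-43. -51. 186.  20.  20.]
 [ -4.  91.  91.  12.  13.]
 [ 40.  95. 100.  12.  12.]]
side
[[ -4. -70. 172.  12.  28.]
 [ 42. -66. 164.  13.  28.]
 [-44. -55. 172.  12.  19.]
 [ 41.  96. 107.  12.  12.]
 [ -6.  97.  98.  12.  12.]
 [-44.  97. 107.  12.  12.]]
```

Emit:
carry_out(slide=[[0,0,0.1],[0,0,0.25],[0,0,0.4],[0,0,0.48],[0,0,0.48],[0,0,0.48]], dr=[[0,0,0],[0,0,0],[0,0,0],[0,0,0],[0,0,0],[0,0,0]], gripper=[0,0,0,0,0,0])

```text
clock: 23.77
eef_pos: [521.4, -74.7, 297.5]
eef_rot: [3.14, 0.0, 1.653]
wrist_force: [-0.4, -0.4, -1.4]
finger_gap: 19.6
finger_force: 60.0
```

```bash
python3 look.py c7;python3 -c "
from stones import *
stones();tcp()"
```

```text
[521.4 -74.7 297.5] [-0.37 -0.37 -1.36]
scene
[[-21. -62. 496.  36.  28.]
 [ 40. -62. 234.  23.  21.]
 [-25.  92. 198.  22.  18.]
 [ 39.  95. 103.  13.  12.]]
side
[[-44. -54. 172.  13.  19.]
 [ -3. -52. 159.  13.  18.]
 [ 39. -49. 148.  14.  16.]
 [ 41.  96. 107.  12.  12.]
 [ -6.  97. 100.  12.  12.]
 [-44.  97. 107.  12.  12.]]
tips y -98.6 x 0.1 z 133.1 F [-0.67, -0.37, -1.0] yaw 1.653 clk 23.97
```

View pics/c7.png

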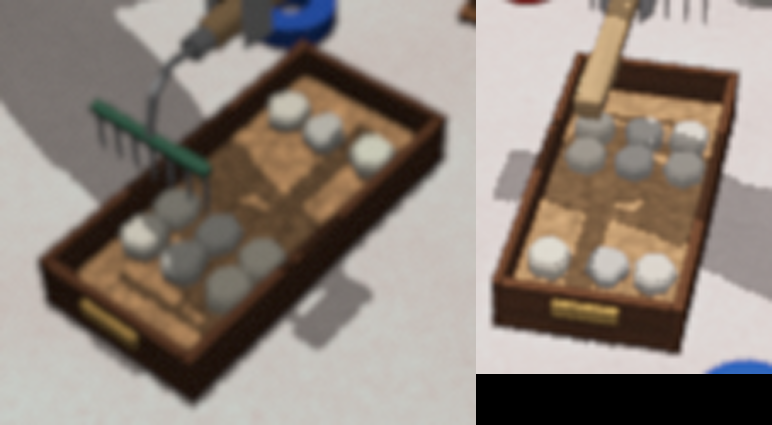

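The picture shows nine flat stones: row A at the +y end and two rows near the –y end. The scene crop has (143,236), (184,261), (228,288) and (175,207), (217,234), (263,257). I check the middle row numerically before putting the rake away.

```bash
python3 -c "
from stones import *
np.set_printoptions(precision=1)
ms,md=camera_model('scene'),camera_model('side')
f=lambda l:np.array(l)/3.4+[225,150]
g=lambda l:(np.array(l)-[476,0])/3.4+[285,170]
print(L(plane(ms,f([(143,235),(184,260),(228,287),(175,206),(217,232),(263,256),(289,108),(323,131),(372,153)]),32)))
print(L(plane(md,g([(586,154),(634,160),(684,166),(593,127),(643,132),(690,134)]),32)))
s=read_state();print(s['eef_pos'],s['eef_rot'])
"
```

```text
[[-40.3 -79.6]
 [  0.2 -78.8]
 [ 42.3 -78. ]
 [-41.3 -43.1]
 [  1.2 -43.2]
 [ 43.3 -39.9]
 [-41.5  94.2]
 [ -3.2  90.4]
 [ 42.5  94.9]]
[[ 37.6 -32.8]
 [ -3.8 -33.6]
 [-46.4 -34.7]
 [ 39.5 -70. ]
 [ -4.2 -72.4]
 [-44.3 -78.2]]
[521.  -74.6 295.7] [-3.1 -0.   1.7]
```

All parts are covered with margin. I return the rake to its stand.

Emit:
carry_out(slide=[[-0.04,0.8,0.02],[-0.04,0.8,0.02],[-0.04,0.8,0.02],[-0.04,0.8,0.02],[-0.04,0.8,0.02],[-0.04,0.8,0.02]], dr=[[0,0,0.0376],[0,0,0.0376],[0,0,0.0376],[0,0,0.0376],[0,0,0.0376],[0,0,0.0376]], gripper=[0,0,0,0,0,0])

```text
clock: 24.47
eef_pos: [510.5, 130.2, 301.3]
eef_rot: [-3.14, -0.001, 1.894]
wrist_force: [0.4, 0.1, -0.6]
finger_gap: 19.4
finger_force: 60.0
```

Emit:
carry_out(slide=[[-0.052,0.3,0],[-0.052,0.62,0],[-0.052,0.62,0],[-0.052,0.62,0],[-0.052,0.62,0],[-0.052,0.62,0],[-0.052,0.62,0],[-0.052,0.62,0]], dr=[[0,0,0],[0,0,0],[0,0,0],[0,0,0],[0,0,0],[0,0,0],[0,0,0],[0,0,0]], gripper=[0,0,0,0,0,0,0,0])

```text
clock: 25.13
eef_pos: [498.6, 279.3, 301.9]
eef_rot: [-3.141, 0.0, 1.888]
wrist_force: [-0.1, -0.1, -1.1]
finger_gap: 19.8
finger_force: 60.0
```

```bash
python3 -c "
from h import *
camera('side');s=read_state();print([round(float(v),2) for v in s['eef_pos']],[round(float(v),4) for v in s['eef_rot']])
U={}
for n in('scene','side'):
    im=camera(n);h=cv2.cvtColor(im,cv2.COLOR_RGB2HSV);m=camera_model(n)
    pr=proj(m,[[a,b,z] for a in(475,580) for b in(165,215) for z in(160,190)]);lo=pr.min(0).astype(int)-4;hi=pr.max(0).astype(int)+4
    k=cv2.inRange(h,(60,70,20),(95,255,255));q=np.argwhere(k[lo[1]:hi[1],lo[0]:hi[0]])[:,::-1]+lo
    i=q[:,0];U[n]=[q[i<=i.min()+1].mean(0),q[i>=i.max()-1].mean(0)];print(n,len(q))
T=tri(camera_model('scene'),U['scene'],camera_model('side'),U['side'][::-1]);print(T.round(1),'home bar mid (527,191)')
"
```

```text
[498.66, 279.27, 302.15] [-3.1412, 0.0002, 1.8883]
scene 55
side 46
[[487.2 178.4 178.5   8.9]
 [571.7 206.9 180.7   2.6]] home bar mid (527,191)
```

Emit:
carry_out(slide=[[-0.002,0.004,-0.1],[-0.002,0.004,-0.22],[-0.002,0.004,-0.33],[-0.002,0.004,-0.41],[-0.002,0.004,-0.45],[-0.002,0.004,-0.475],[-0.002,0.004,-0.49],[-0.002,0.004,-0.494],[-0.002,0.004,-0.494],[-0.002,0.004,-0.494]], dr=[[0,0,0],[0,0,0],[0,0,0],[0,0,0],[0,0,0],[0,0,0],[0,0,0],[0,0,0],[0,0,0],[0,0,0]], gripper=[0,0,0,0,0,0,0,0,0,0])

```text
clock: 26.12
eef_pos: [498.2, 281.5, 179.9]
eef_rot: [3.14, -0.0, 1.89]
wrist_force: [-0.2, 0.8, -0.1]
finger_gap: 19.5
finger_force: 60.0
```

```bash
python3 -c "
from h import *
for i in range(3):
    camera('side');s=read_state();print([round(float(v),2) for v in [*s['eef_pos'],*s['wrist_force']]])
"
```

```text
[498.13, 281.57, 179.8, 0.76, -0.52, -1.34]
[498.07, 281.52, 179.64, 0.31, -0.28, -1.02]
[498.01, 281.53, 179.5, -0.3, -0.13, -0.55]
```

Emit:
carry_out(slide=[[0,0,-0.004],[0,0,-0.007],[0,0,-0.007],[0,0,-0.007]], dr=[[0,0,0],[0,0,0],[0,0,0],[0,0,0]], gripper=[0,0,0,0])

```text
clock: 26.6
eef_pos: [497.9, 281.5, 177.6]
eef_rot: [3.141, -0.0, 1.89]
wrist_force: [-1.4, 0.6, 5.2]
finger_gap: 20.0
finger_force: 60.0
```

Emit:
carry_out(slide=[[0,0,0],[0,0,0],[0,0,0],[0,0,0],[0,0,0],[0,0,0],[0,0,0],[0,0,0],[0,0,0]], dr=[[0,0,0],[0,0,0],[0,0,0],[0,0,0],[0,0,0],[0,0,0],[0,0,0],[0,0,0],[0,0,0]], gripper=[60,60,60,60,60,60,60,60,60])

```text
clock: 27.35
eef_pos: [497.9, 281.4, 177.1]
eef_rot: [3.142, 0.0, 1.89]
wrist_force: [0.4, -0.2, -1.1]
finger_gap: 56.6
finger_force: 0.0
```

Emit:
carry_out(slide=[[0,0,0.08],[0,0,0.2],[0,0,0.35],[0,0,0.5],[0,0,0.5],[0,0,0.5]], dr=[[0,0,0],[0,0,0],[0,0,0],[0,0,0],[0,0,0],[0,0,0]], gripper=[60,60,60,60,60,60])

```text
clock: 27.85
eef_pos: [498.1, 281.6, 304.0]
eef_rot: [3.138, -0.0, 1.89]
wrist_force: [0.3, 0.2, -0.9]
finger_gap: 56.4
finger_force: 0.0
```

Emit:
carry_out(slide=[[0.04,-0.33,0],[0.04,-0.33,0],[0.04,-0.33,0],[0.04,-0.33,0]], dr=[[0,0,0],[0,0,0],[0,0,0],[0,0,0]], gripper=[60,60,60,60])

```text
clock: 28.18
eef_pos: [507.9, 197.4, 300.8]
eef_rot: [-3.14, -0.0, 1.887]
wrist_force: [-0.7, 0.8, 0.5]
finger_gap: 56.1
finger_force: 0.0
```

```bash
python3 - <<'E'
from stones import *
np.set_printoptions(precision=1)
im=camera("wrist");m=camera_model("wrist")
h=cv2.cvtColor(im,cv2.COLOR_RGB2HSV)
# handle: wood rows within expected window
P=proj(m,[[493,296,110],[509,249,110]]);print(P)
for v in (20,80,140):
    r=h[v,300:380];k=np.where((r[:,1]>60)&(r[:,2]>140))[0]+300;print(v,k.min(),k.max(),len(k))
k=cv2.inRange(h,(60,70,20),(95,255,255));k[:150]=0;k[240:]=0;k[:,:250]=0;k[:,420:]=0;q=np.argwhere(k)[:,::-1]
e=[q[q[:,0]<=q[:,0].min()+1].mean(0),q[q[:,0]>=q[:,0].max()-1].mean(0)];b=plane(m,e,56);print("bar",b,b.mean(0),np.arctan2(*(b[1]-b[0])[[1,0]]))
stones(("side",))
print([round(float(v),2) for v in read_state()['eef_pos']])
for f in("scene","side"):
    g=cv2.cvtColor(camera(f),cv2.COLOR_RGB2HSV);mm=camera_model(f)
    for n,col,top in [("red",((0,150,60),(8,255,255)),90),("yel",((20,120,60),(32,255,255)),110),("blue",((105,120,60),(125,255,255)),26)]:
        for c in cv2.findContours(cv2.inRange(g,*col),0,2)[0]:
            if cv2.contourArea(c)>100:
                x0,y0,w,hh=cv2.boundingRect(c);p=plane(mm,[(x0+w/2,y0+hh/2)],top/2)[0]
                if 300<p[0]<800 and abs(p[1])<400: print(f,n,p)
E
```

```text
[[334.6 101.5]
 [334.3 157.7]]
20 322 346 23
80 303 357 50
140 302 365 30
bar [[478.8 180.8  56. ]
 [574.3 211.9  56. ]] [526.6 196.4  56. ] 0.3140953987552052
side
[[  58.6 -133.8   16.8    5.     4. ]
 [ -25.3  -54.7  333.6   26.5   20.5]
 [  30.2    9.5  138.1   11.    31. ]
 [  41.1   96.2  105.8   12.    12. ]
 [  -6.3   96.3   95.7   12.    12. ]
 [ -43.7   96.9  104.7   12.    12. ]]
[507.69, 199.3, 301.16]
scene red [ 702. -369.   45.]
scene yel [746.6  99.4  55. ]
scene blue [366.9 130.8  13. ]
side yel [744.8  96.4  55. ]
side blue [366.2 127.4  13. ]
```

```bash
python3 - <<'E'
from stones import *
stones(("scene",))
m=camera_model("side");p=read_state()['eef_pos']
print(proj(m,[p,[p[0],p[1],p[2]-97],W(30,9.5,31)]))
E
```

```text
scene
[[-22. -62. 494.  35.  28.]
 [ 40. -61. 235.  23.  21.]
 [-24.  92. 197.  22.  18.]
 [ 40.  94.  95.  12.  12.]]
[[300. 207.]
 [301. 242.]
 [317. 225.]]
```

```bash
python3 -c "
from cell import *
print(sign_off())"
```

```text
the job is handed in; nothing more can be done
None
```

I raked all nine stones into a single flat layer and laid the rake back in its stand, then handed the job in at about 28 s; no verdict came back. By my measurements every part has a stone within 50 mm, but the two middle parts are the closest call at roughly 40 mm (44 mm at worst).

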